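# Stand up the orange-capped column at the bench stop

### The arm

A 6-joint arm with a two-finger parallel gripper is mounted at the origin on a cart in front of the work surface, level with it; the furniture and walls round the work are solid. World frame = base frame: x ahead of the robot, y to its left, z up, the work surface at z = 0. Lengths are in m, angles in rad, forces in N, time in s.
With the tool pointing down it reaches from about 0.35 to 0.775 m from the base axis. Payload 7.3 kg.
Tool frame: the origin (TCP) lies between the finger pads; the fingertips stand 14 mm ahead of it and the grasp point (between the pads) lies 5 mm behind it; z points along the fingers, y is the direction in which the jaws open and shut (so a half turn about z gives the same grasp; the last joint's range is limited). The gripper opens to 92 mm and grips with 3 to 60 N. Pads are 19 mm wide; open, the fingers measure 130 mm over their backs; the gripper's body (75 mm by 190 mm) begins 47 mm behind the grasp point.
Start: joints at [1.143, 0.342, 1.524, -0, 1.275, -0.146], TCP at [0.146, 0.504, 0.241] pointing down, gripper open.
Joint ranges: [-2.53, 2.53], [-0.77, 2.02], [0.04, 2.7], [-1, 4.14], [0.28, 2.66], [-3.11, 3.11]. Speed limits (rad/s): [2.57, 2.57, 3.14, 3.14, 3.14, 3.14].

### API

Orientations are given as [roll, pitch, yaw] about the fixed x, y, z axes, in that order (R = Rz(yaw) Ry(pitch) Rx(roll)).
In Python, from cell import robot gives the robot as it stands.
- The arm moves only by the shell command python3 -m creep 'ROWS' [FORCE]. ROWS is JSON, a list that holds one entry, the list of rows, each a list of 7 numbers: the shift along the tool's x, y, z in cm, then the turn, a rotation vector about the tool's x, y, z in degrees, then the gripper command: -1 is shut, 1 is fully open, values between are in proportion. In form: [[[tx, ty, tz, wx, wy, wz, gripper], ...]]. A call has 1 to 8 rows; each row is the pose to reach, as a shift and turn from the pose measured when the call began, along the tool's axes at that moment; what a row does not reach only later rows make up. A row lasts 1/10 s, in which the tool goes at most 50 mm and 8.59 degrees, less where a joint would pass 70% of its speed; a pose out of reach is approached as far as the arm can. A call with a gripper value outside its range is refused whole. The fingers move at their own pace and stop on an object; FORCE is the grip in N (left out, the last holds). Time passes only in rows, so rows that repeat a pose let the fingers close. It gives the time, the measured TCP pose, the force and the opening at its end, in the units of the state.
- robot.observe(): the state, without advancing time (a new reading comes with each control period).
- robot.read_camera(name): name is "scene" or "top" or "wrist"; returns the picture (480x640x3 uint8, red, green, blue); there is no depth.
- robot.camera_params(name): a dict with "camera_matrix" (3x3 intrinsics, pixels), "R" (3x3) and "t" (3): a world point X has camera coordinates R X + t. Camera axes: x right, y down, z forward; pixel columns grow to the right and rows downward; lengths in m; the calibration is good to about 2 mm. A picture is of the moment at which its call begins: read the wrist's pose just before it. camera_params takes no time and is no camera call; for the wrist camera it gives the pose at the moment of the call.
- robot.hand_in(): hands the job in, once; it reports no verdict.
Trained networks look in the newest picture that a camera, given by its name, has taken for a name from the list of things; names that differ only in an ending like _2 or _b are one class to them, and where a whole thing is asked for, a point or a joint stands for the part that bears it (a point fixed in the world has none). Each returns a list of dicts, best first, with "score" (0 to 1); they miss things now and then, are a little off and sometimes report something else, mostly with a low value. They report only what shows in the picture. A call takes as long as a camera call. They do not tell look-alikes from the thing itself.
- robot.look_for(camera, label): "centre" ([x, y, z] in m, in the coordinates of the camera as it stood for that picture, good to about 4 mm: the middle of the surface that is visible of it).
- robot.masks_of(camera, label): "mask" (480x640 bool, what is visible of it).
The state is a dict: "time": time; "qpos": joint angles; "qvel": joint speeds; "joint_efforts": joint torques, N m; "tool_pos": TCP position; "tool_rot": TCP orientation; "contact_force": force on the tool from outside, world axes, zero at the start; "torque": the same for the moment, N m; "opening": finger opening in m.
Only numpy, scipy, OpenCV 4.12 (cv2) and the standard library are available. Lean on these libraries where they do the work, as an engineer would, in place of code of your own. Each camera call takes 0.05 s, during which the arm holds its last target.

### The job

Two chromatography columns lie in front of the metal bench stop. Stand up the one with the orange cap: push its square foot against the stop while it still lies, then raise its capped end, with the foot staying down on the bench, until it stands upright by itself on its foot, close against the stop; let go of it. Leave the blue-capped column lying where it is.

Things in the scene. Friction and masses are not known exactly. Their poses are not given: they have to be found in the camera images.
- column: Column to raise, 0.18-0.35 kg. Origin: centre of the foot's end face; x runs foot to cap. Square grey foot 44 x 44 mm (x 0-16), glass tube 30 mm dia. (to x 116), orange cap 44 mm dia. (x 116-150), thin nozzle to 156. Lies level, axis 22 mm up, foot 25-45 mm short of the stop, within 6 deg of square to it. Does not roll. Held across the cap, it can turn between the fingers as the cap is raised.
- other_column: The same column with a blue cap, lying beside the first, axes 110 to 160 mm apart; leave it alone. Same origin and axes.
- stop: Fixed aluminium angle rail, 250 mm long, with an upright flat face 60 mm high. Origin: middle of the face's lower edge, on the bench; x points level into the stop, square to the face (the plane x = 0); y along the rail; z up. Flange and gussets lie behind the face (x 0 to 55 mm), the columns before it (negative x).
There are look-alikes about, which are no part of the job. What is shaped like the column but green is not meant.

How it is judged:
By the outcome, as a careful person would: the job done as asked, in the order asked, and still so for the second after the job is handed in, with the robot touching nothing.
It also fails if it takes over 42 s, if anything falls off the work surface, if the arm or the gripper's body presses on something with over 40 N, if the wrist force passes 120 N, or if a joint passes its speed limit or range.

## Working session

There is one attempt and no reset: what is moved stays moved. The work goes in short steps, Python scripts to look and compute and a shell command to move; the robot and the scene stay as the last step left them, time stands still between calls to the robot, and variables do not carry over. Pictures are saved under pics/ and viewed, and the job is handed in when it is done.

```bash
ls; mkdir -p pics
python3 - <<'E'
from cell import robot
import cv2
s=robot.observe();print({k:(v if not hasattr(v,'round') else v) for k,v in s.items()})
for c in ['scene','top','wrist']:
    im=robot.read_camera(c);cv2.imwrite(f'pics/{c}0.png',im[:,:,::-1])
    for l in ['column','stop']:
        print(c,l,[(d['score'],d['centre']) for d in robot.look_for(c,l)])
E
```

```text
pics
{'time': 0.0, 'qpos': array([ 1.14302950e+00,  3.42713719e-01,  1.52504188e+00,  2.47821238e-05,
        1.27537106e+00, -1.46024295e-01]), 'qvel': array([ 1.25510410e-03, -1.03318929e-03, -1.91077421e-05,  1.43005920e-03,
       -4.85049886e-04,  2.66991648e-04]), 'joint_efforts': array([ 2.17047855e-04, -4.31227076e+01, -2.44225448e+01,  7.19799497e-02,
        5.55974082e-02, -1.50286869e-04]), 'tool_pos': array([0.14578677, 0.50394811, 0.24004093]), 'tool_rot': array([-3.14007842e+00, -2.46651982e-04,  2.85984270e+00]), 'contact_force': array([-0.18835695,  0.48015185,  0.62563028]), 'torque': array([ 1.19730152e-02, -4.31734082e-02,  2.75456567e-05]), 'opening': 0.09189847699164465}
scene column [(0.98, [-0.0072, -0.0478, 1.6766]), (0.92, [-0.4005, -0.094, 1.727]), (0.57, [0.2848, 0.0861, 1.4971])]
scene stop [(0.83, [0.1397, -0.0408, 1.6593])]
top column [(0.82, [-0.418, 0.1317, 1.2514]), (0.71, [-0.0654, -0.0429, 1.285]), (0.61, [0.292, -0.0567, 1.2955])]
top stop [(0.67, [0.0485, -0.1305, 1.3346])]
wrist column []
wrist stop []
```

View pics/scene0.png

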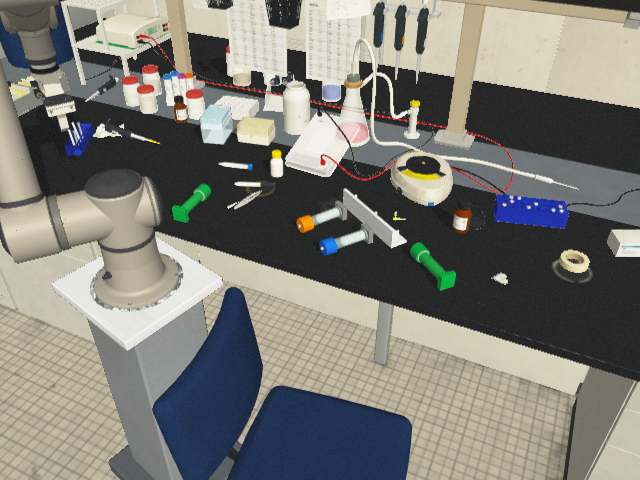

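View pics/top0.png

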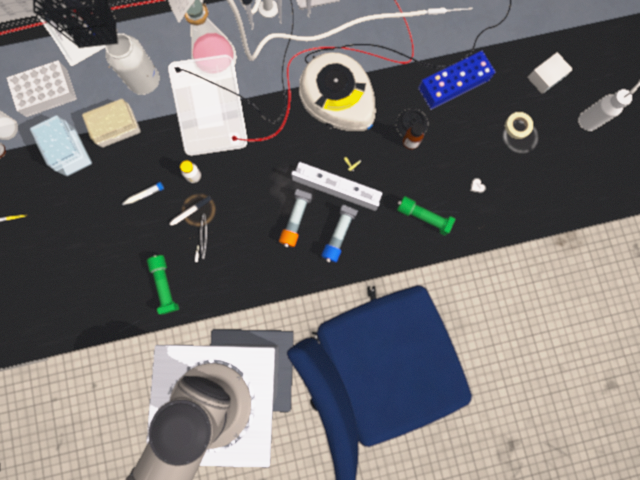

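View pics/wrist0.png

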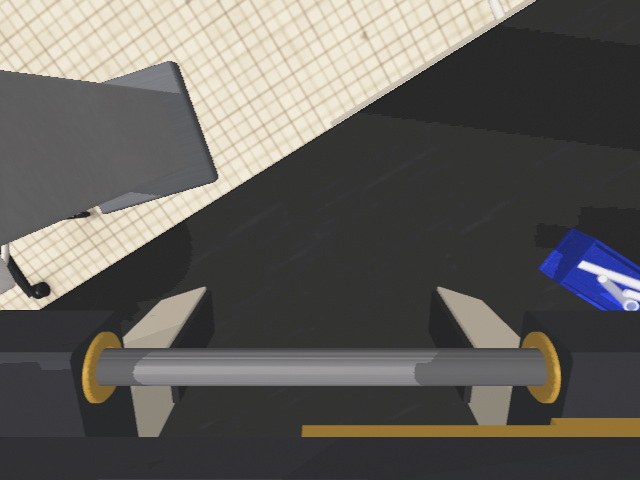

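Run:
```python
from cell import robot
for c in ['scene','top','wrist']:
    p=robot.camera_params(c);print(c,p)
```

```text
scene {'camera_matrix': array([[578.89320084,   0.        , 323.52022916],
       [  0.        , 578.89320084, 233.27546487],
       [  0.        ,   0.        ,   1.        ]]), 'R': array([[ 0.63589552, -0.77171077,  0.00996868],
       [-0.45717891, -0.38706243, -0.80073099],
       [ 0.62179123,  0.50462378, -0.59894116]]), 't': array([-0.4837478 ,  0.11719928,  1.49743991])}
top {'camera_matrix': array([[472.89133829,   0.        , 319.11956304],
       [  0.        , 472.89133829, 234.15184078],
       [  0.        ,   0.        ,   1.        ]]), 'R': array([[ 0.02545269, -0.99956252,  0.01506388],
       [-0.98541606, -0.02762287, -0.16790522],
       [ 0.16824788, -0.01057055, -0.98568804]]), 't': array([-0.28382913,  0.4447826 ,  1.23748025])}
wrist {'camera_matrix': array([[412.49482831,   0.        , 321.04981579],
       [  0.        , 412.49482831, 239.49699853],
       [  0.        ,   0.        ,   1.        ]]), 'R': array([[ 0.27897279,  0.96029799,  0.00139879],
       [ 0.9169878 , -0.26682285,  0.29654502],
       [ 0.28514481, -0.08144531, -0.95501785]]), 't': array([-0.52616431, -0.03687866,  0.39014415])}
```

```bash
cat > h.py <<'E'
import numpy as np
from cell import robot
def ray(cam,uv,z,p=None):
    p=p or robot.camera_params(cam)
    K,R,t=p['camera_matrix'],p['R'],p['t']
    d=R.T@np.linalg.solve(K,np.array([uv[0],uv[1],1.0])); o=-R.T@t
    return o+d*(z-o[2])/d[2]
def proj(cam,X,p=None):
    p=p or robot.camera_params(cam)
    c=p['R']@np.asarray(X,float)+p['t']; q=p['camera_matrix']@c
    return q[:2]/q[2]
E
python3 - <<'E'
import cv2,numpy as np
from h import *
im=cv2.imread('pics/top0.png');cv2.imwrite('pics/topz.png',cv2.resize(im[150:275,260:400],None,fx=5,fy=5,interpolation=cv2.INTER_CUBIC)[:600])
im=cv2.imread('pics/scene0.png');cv2.imwrite('pics/scenez.png',cv2.resize(im[175:275,280:420],None,fx=5,fy=5,interpolation=cv2.INTER_CUBIC))
robot.read_camera('top')
for l in ['column','stop']:
    for d in robot.masks_of('top',l):
        m=d['mask'];ys,xs=np.nonzero(m)
        r=cv2.minAreaRect(np.c_[xs,ys].astype(np.float32)); print(l,d['score'],m.sum(),xs.mean(),ys.mean(),cv2.boxPoints(r).round(1).tolist())
E
```

```text
column 0.9 735 424.55374149659866 214.80816326530612 [[394.70001220703125, 210.89999389648438], [402.70001220703125, 194.39999389648438], [454.8999938964844, 219.89999389648438], [446.8999938964844, 236.39999389648438]]
column 0.86 791 295.3754740834387 217.6700379266751 [[275.5, 242.0], [296.20001220703125, 187.3000030517578], [313.6000061035156, 193.89999389648438], [292.8999938964844, 248.60000610351562]]
stop 0.93 1649 336.9436021831413 186.03456640388114 [[289.8999938964844, 178.8000030517578], [296.29998779296875, 161.10000610351562], [382.29998779296875, 192.39999389648438], [375.8999938964844, 210.10000610351562]]
```

View pics/topz.png

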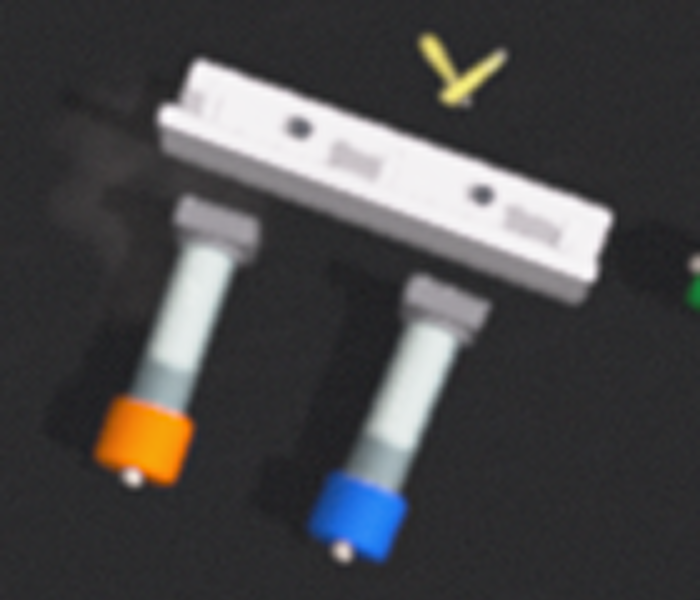

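View pics/scenez.png

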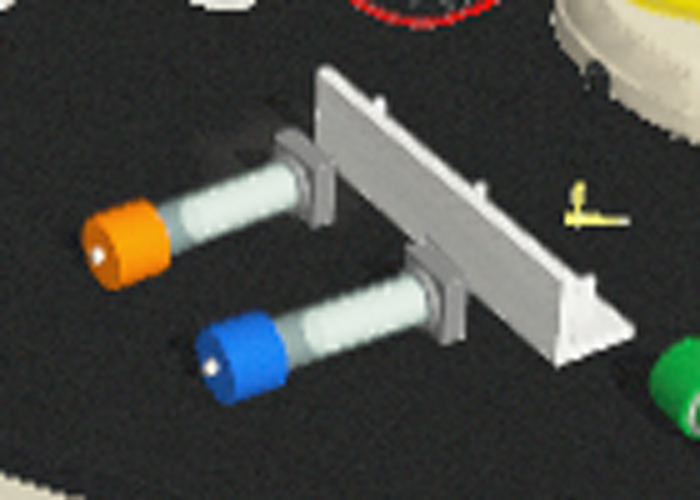

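Run:
```python
from h import *
o=-robot.camera_params('top')['R'].T@robot.camera_params('top')['t'];print('cam',o)
f=lambda u,v,z,n: print(n,ray('top',(260+u/5,150+v/5),z).round(4))
g=lambda u,v,z,n: print('  sc',n,ray('scene',(280+u/5,175+v/5),z).round(4))
f(160,105,.06,'stop top L');f(595,283,.06,'stop top R');f(165,150,0,'stop bot L');f(585,302,0,'stop bot R')
f(183,198,.044,'foot farL');f(261,225,.044,'foot farR');f(177,222,.044,'foot nearL');f(253,248,.044,'footnearR')
f(133,477,.022,'nozzle');f(346,550,.022,'nozzleB');f(112,397,.022,'cap L');f(194,425,.022,'cap R')
g(97,255,.022,'nozzle');g(210,368,.022,'nozzleB')
g(557,366,0,'stop bot R');g(557,272,.06,'stop top R');g(318,70,.06,'stop top L')
g(287,130,.044,'foot near top L');g(318,167,.044,'foot near top R')
```

```text
cam [ 0.23731671 -0.25833794  1.29872637]
stop top L [ 0.6207 -0.1935  0.06  ]
stop top R [ 0.5284 -0.4307  0.06  ]
stop bot L [ 0.6128 -0.1942  0.    ]
stop bot R [ 0.5314 -0.4335  0.    ]
foot farL [ 0.5733 -0.2071  0.044 ]
foot farR [ 0.5593 -0.2502  0.044 ]
foot nearL [ 0.5597 -0.2043  0.044 ]
footnearR [ 0.5463 -0.2462  0.044 ]
nozzle [ 0.4217 -0.1842  0.022 ]
nozzleB [ 0.3849 -0.3012  0.022 ]
cap L [ 0.4656 -0.1711  0.022 ]
cap R [ 0.4513 -0.2165  0.022 ]
  sc nozzle [ 0.4231 -0.1888  0.022 ]
  sc nozzleB [ 0.3846 -0.3043  0.022 ]
  sc stop bot R [ 0.5321 -0.433   0.    ]
  sc stop top R [ 0.5346 -0.4255  0.06  ]
  sc stop top L [ 0.6119 -0.2001  0.06  ]
  sc foot near top L [ 0.5679 -0.2117  0.044 ]
  sc foot near top R [ 0.5491 -0.2496  0.044 ]
```

```bash
python3 -m creep '[[[-31.5,-17.3,0,0,0,68,1],[-31.5,-17.3,0,0,0,68,1],[-31.5,-17.3,0,0,0,68,1],[-31.5,-17.3,0,0,0,68,1],[-31.5,-17.3,0,0,0,68,1],[-31.5,-17.3,0,0,0,68,1],[-31.5,-17.3,0,0,0,68,1],[-31.5,-17.3,0,0,0,68,1]]]' 10
cat > go.py <<'E'
# python3 go.py x y z yawdeg tiltdeg : row numbers (TCP target) from present pose; tilt = tool z leaning to heading yaw
import sys,numpy as np
from scipy.spatial.transform import Rotation as Ro
from cell import robot
s=robot.observe(); R=Ro.from_euler('xyz',s['tool_rot'])
x,y,z,yaw,tilt=map(float,sys.argv[1:6])
G=Ro.from_euler('z',yaw,degrees=True)*Ro.from_euler('x',180,degrees=True)*Ro.from_euler('y',tilt,degrees=True)
d=R.inv().apply(np.array([x,y,z])-s['tool_pos'])*100
w=(R.inv()*G).as_rotvec(degrees=True)
print('t',s['time'],'pos',s['tool_pos'].round(4),'eul',np.degrees(s['tool_rot']).round(1),'q',s['qpos'].round(2))
print('row',d.round(2),w.round(2),'F',s['contact_force'].round(1),'open',s['opening'])
E
python3 go.py 0.4414 -0.192 0.16 -16.4 0
```

```text
time: 1.4
tool_pos: [0.4037, 0.2471, 0.2408]
tool_rot: [3.14, 0.001, 1.662]
contact_force: [-0.5, 0.5, -0.3]
opening: 0.0921
t 1.4 pos [0.4037 0.2471 0.2408] eul [179.9   0.   95.2] q [ 0.39  0.25  1.66 -0.    1.23  0.3 ]
row [-44.07  -0.26   8.12] [ 1.1000e-01 -6.0000e-02  1.1163e+02] F [-0.5  0.5 -0.3] open 0.09213083139634683
```

```bash
python3 -m creep '[[[-44,-0.3,4,0,0,68,1],[-44,-0.3,4,0,0,68,1],[-44,-0.3,4,0,0,68,1],[-44,-0.3,4,0,0,68,1],[-44,-0.3,4,0,0,68,1],[-44,-0.3,4,0,0,68,1],[-44,-0.3,4,0,0,68,1],[-44,-0.3,4,0,0,68,1]]]'
python3 go.py 0.4414 -0.192 0.16 -16.4 0
```

```text
time: 2.2
tool_pos: [0.4366, -0.1484, 0.2054]
tool_rot: [3.14, -0.002, 0.469]
contact_force: [0.9, 0.1, 0.2]
opening: 0.0918
t 2.2 pos [ 0.4366 -0.1484  0.2054] eul [ 1.799e+02 -1.000e-01  2.690e+01] q [-0.49  0.26  1.75  0.    1.13  0.61]
row [-1.55  4.1   4.54] [ 0.07 -0.14 43.26] F [0.9 0.1 0.2] open 0.09178894065758003
```

```bash
python3 -m creep '[[[-1.5,4.1,4.5,0,0,43.3,1],[-1.5,4.1,4.5,0,0,43.3,1],[-1.5,4.1,4.5,0,0,43.3,1],[-1.5,4.1,4.5,0,0,43.3,1],[-1.5,4.1,4.5,0,0,43.3,1],[-1.5,4.1,4.5,0,0,43.3,1],[-1.5,4.1,4.5,0,0,43.3,1]]]'
python3 - <<'E'
from h import *
import cv2
p=robot.camera_params('wrist');im=robot.read_camera('wrist');cv2.imwrite('pics/w1.png',im[:,:,::-1])
import pickle;pickle.dump(p,open('w1.pkl','wb'))
im=robot.read_camera('top');cv2.imwrite('pics/t1.png',im[:,:,::-1])
print(-p['R'].T@p['t'])
E
python3 go.py 0.4414 -0.192 0.16 -16.4 0
```

```text
time: 2.9
tool_pos: [0.4419, -0.1918, 0.1605]
tool_rot: [3.141, -0.003, -0.283]
contact_force: [0.4, -0.4, -0.5]
opening: 0.0915
[ 0.51983241 -0.21371071  0.30428694]
t 3.0 pos [ 0.4419 -0.1917  0.1605] eul [180.   -0.2 -16.3] q [-0.57  0.35  1.76  0.    1.03  1.29]
row [-0.04  0.04  0.05] [ 0.02 -0.16  0.14] F [0.  0.4 0.5] open 0.0917205724473584
```

View pics/w1.png

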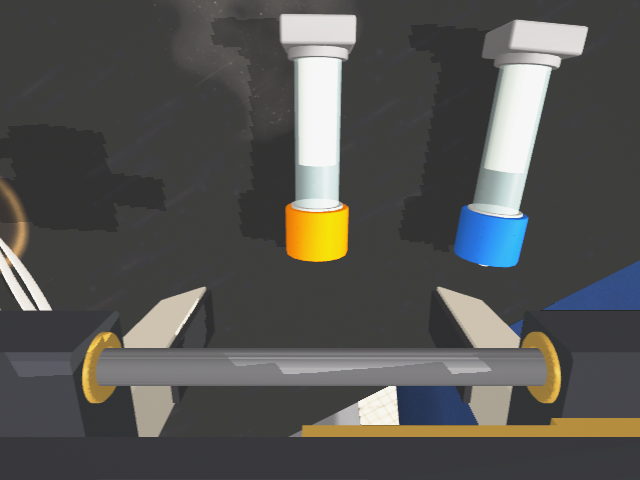

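Run:
```python
from h import *
import pickle
p=pickle.load(open('w1.pkl','rb'))
for n,u,v,z in [('footfarL',281,15,.044),('footfarR',355.5,15,.044),('footnearL',281,43,.044),('footnearR',356,43,.044),('tube far',318,75,.022),('tube near',317.7,190,.022),('capmid',317,232,.022),('cap top junction',318,203,.044),('cap end low',317,261,.022)]:
    print(n,ray('wrist',(u,v),z,p).round(4))
```

```text
footfarL [ 0.5766 -0.2064  0.044 ]
footfarR [ 0.5648 -0.2468  0.044 ]
footnearL [ 0.5629 -0.202   0.044 ]
footnearR [ 0.5507 -0.2434  0.044 ]
tube far [ 0.5422 -0.2179  0.022 ]
tube near [ 0.4712 -0.1968  0.022 ]
capmid [ 0.4424 -0.1877  0.022 ]
cap top junction [ 0.4669 -0.1959  0.044 ]
cap end low [ 0.4213 -0.1815  0.022 ]
```

```bash
python3 go.py 0.442 -0.1895 0.020 -16.6 0
```

```text
t 3.0 pos [ 0.4419 -0.1917  0.1605] eul [180.   -0.2 -16.3] q [-0.57  0.35  1.76  0.    1.03  1.29]
row [-0.09 -0.22 14.05] [ 0.02 -0.16  0.34] F [0.  0.4 0.5] open 0.0917205724473584
```

```bash
python3 -m creep '[[[-0.1,-0.2,5,0,0,0.3,1],[-0.1,-0.2,9,0,0,0.3,1],[-0.1,-0.2,12,0,0,0.3,1],[-0.1,-0.2,14,0,0,0.3,1],[-0.1,-0.2,14,0,0,0.3,1],[-0.1,-0.2,14,0,0,0.3,1]]]' 10
python3 - <<'E'
from h import *
import cv2
im=robot.read_camera('wrist');cv2.imwrite('pics/w2.png',im[:,:,::-1])
E
python3 go.py 0.442 -0.1895 0.020 -16.6 0
```

```text
time: 3.6
tool_pos: [0.4421, -0.1898, 0.0208]
tool_rot: [3.141, -0.003, -0.288]
contact_force: [-0.8, -0.2, 0.8]
opening: 0.0919
t 3.65 pos [ 0.4425 -0.1901  0.0214] eul [180.   -0.2 -16.5] q [-0.57  0.57  1.9   0.    0.68  1.29]
row [-0.07 -0.04  0.14] [ 0.04 -0.24  0.09] F [ 0.   0.1 -0.7] open 0.09184122106558651
```

View pics/w2.png

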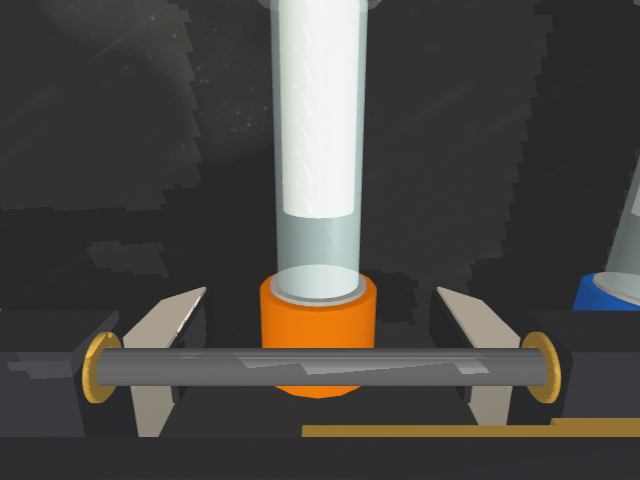

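```bash
python3 -m creep '[[[-0.1,0,0.1,0,0,0,-1],[-0.1,0,0.1,0,0,0,-1],[-0.1,0,0.1,0,0,0,-1],[-0.1,0,0.1,0,0,0,-1],[-0.1,0,0.1,0,0,0,-1],[-0.1,0,0.1,0,0,0,-1]]]' 12
python3 go.py 0.442 -0.1895 0.020 -16.6 0
```

```text
time: 4.25
tool_pos: [0.4416, -0.1898, 0.0205]
tool_rot: [3.141, -0.004, -0.288]
contact_force: [-0.5, 0.3, 0.5]
opening: 0.0481
t 4.25 pos [ 0.4416 -0.1898  0.0205] eul [180.   -0.2 -16.5] q [-0.57  0.57  1.9   0.    0.67  1.29]
row [ 0.03 -0.04  0.05] [ 0.04 -0.25  0.09] F [-0.5  0.3  0.5] open 0.048117279345029115
```

```bash
python3 -m creep '[[[0,0,0.05,0,0,0,-1],[0,0,0.05,0,0,0,-1],[0.6,0.03,0.05,0,0,0.7,-1],[1.2,0.06,0.05,0,0,1.4,-1],[1.8,0.09,0.05,0,0,2.1,-1],[2.3,0.12,0.05,0,0,2.9,-1],[2.3,0.12,0.05,0,0,2.9,-1],[2.3,0.12,0.05,0,0,2.9,-1]]]' 12
python3 - <<'E'
from h import *
import cv2
im=robot.read_camera('scene');cv2.imwrite('pics/s2.png',cv2.resize(im[150:290,260:450,::-1],None,fx=4,fy=4,interpolation=cv2.INTER_CUBIC))
im=robot.read_camera('wrist');cv2.imwrite('pics/w3.png',im[:,:,::-1])
E
python3 go.py 0.472 -0.200 0.020 -19.4 0
```

```text
time: 5.05
tool_pos: [0.4629, -0.1972, 0.0201]
tool_rot: [3.141, -0.003, -0.339]
contact_force: [-1.8, 1.5, 6.1]
opening: 0.0437
t 5.15 pos [ 0.4629 -0.1972  0.0201] eul [180.   -0.2 -19.4] q [-0.56  0.59  1.84  0.    0.71  1.35]
row [ 0.95 -0.04  0.02] [ 0.01 -0.19 -0.01] F [-3.   1.5  5.4] open 0.043496302487047195
```

View pics/s2.png

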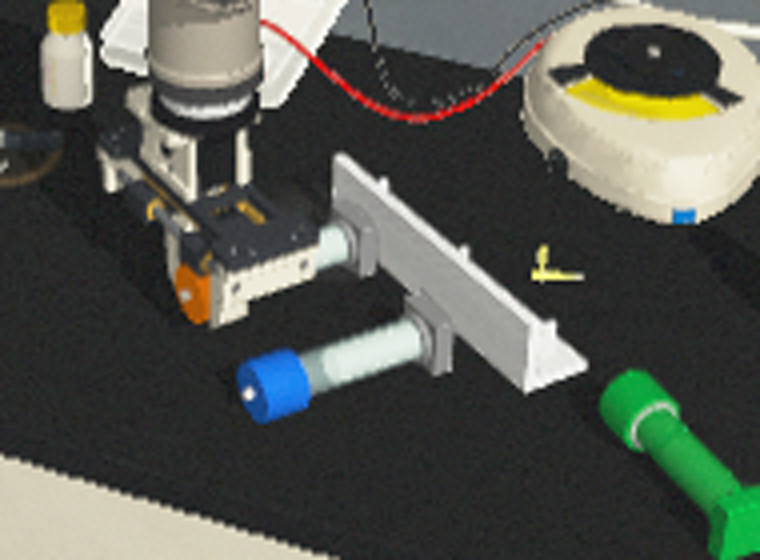

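View pics/w3.png

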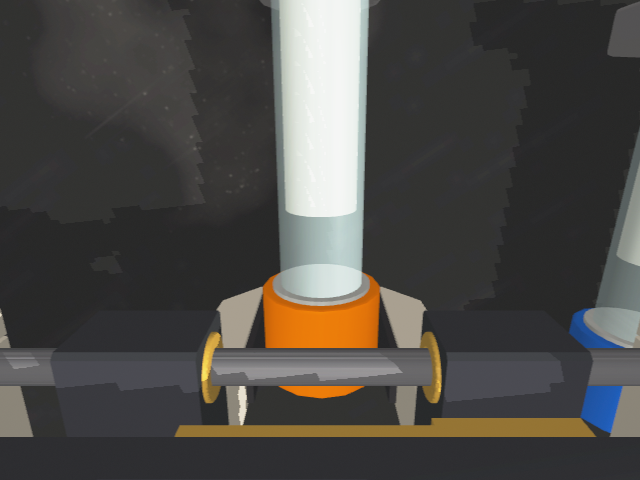

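```bash
python3 -m creep '[[[0.3,0,-0.05,0,0,0,-1],[0.6,0,-0.05,0,0,0,-1],[0.8,0,-0.05,0,0,0,-1],[0.9,0,-0.05,0,0,0,-1]]]' 12
python3 go.py 0.472 -0.200 0.020 -19.4 0
```

```text
time: 5.55
tool_pos: [0.4693, -0.1993, 0.0201]
tool_rot: [-3.141, 0.003, -0.339]
contact_force: [-11.3, 2.2, 6.9]
opening: 0.0438
t 5.55 pos [ 0.4693 -0.1993  0.0201] eul [-1.80e+02  1.00e-01 -1.94e+01] q [-0.55  0.61  1.81 -0.    0.73  1.36]
row [ 0.28 -0.02  0.01] [-0.02  0.15  0.  ] F [-11.3   2.2   6.9] open 0.04377030570896829
```

```bash
python3 -m creep '[[[0.1,0,-0.05,0,0,0,-1],[0.1,0,-0.05,0,0,0,-1]]]' 12
python3 - <<'E'
from h import *
import cv2
im=robot.read_camera('scene');cv2.imwrite('pics/s3.png',cv2.resize(im[180:270,300:420,::-1],None,fx=6,fy=6,interpolation=cv2.INTER_CUBIC))
im=robot.read_camera('top');cv2.imwrite('pics/t3.png',cv2.resize(im[140:240,260:380,::-1],None,fx=6,fy=6,interpolation=cv2.INTER_CUBIC))
E
python3 go.py 0.472 -0.200 0.020 -19.4 0
```

```text
time: 5.75
tool_pos: [0.4692, -0.1993, 0.0202]
tool_rot: [-3.141, 0.005, -0.339]
contact_force: [-6.5, 1.1, 1.7]
opening: 0.0432
t 5.85 pos [ 0.4692 -0.1993  0.0202] eul [-180.     0.3  -19.4] q [-0.55  0.61  1.81 -0.    0.73  1.36]
row [ 0.29 -0.02  0.02] [-0.03  0.3   0.  ] F [-5.1  1.5  1. ] open 0.04325664513600848
```

View pics/s3.png

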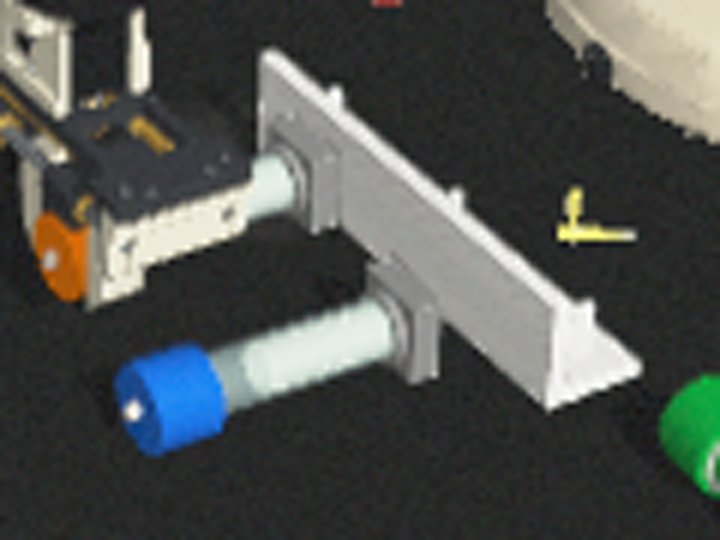

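View pics/t3.png

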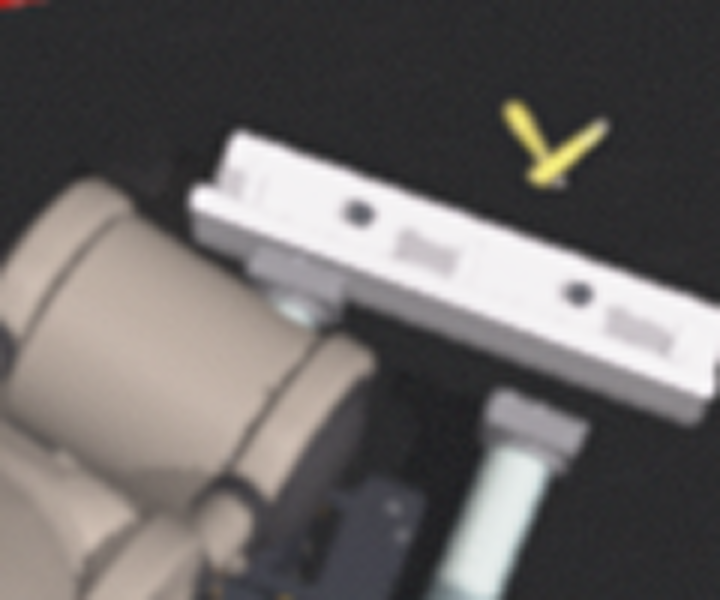

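```bash
python3 -m creep '[[[0.05,0,0,0,0,0,-1],[0,0,-0.6,0,0,0,-1],[-0.04,0,-1.16,0,0,0,-1],[-0.06,0,-1.7,0,0,0,-1],[-0.08,0,-2.29,0,0,0,-1],[-0.08,0,-2.29,0,0,0,-1]]]' 9
python3 - <<'E'
from h import *
import cv2
im=robot.read_camera('scene');cv2.imwrite('pics/s4.png',cv2.resize(im[180:270,300:420,::-1],None,fx=6,fy=6,interpolation=cv2.INTER_CUBIC))
E
python3 go.py 0.4692 -0.1993 0.0202 -19.4 0
```

```text
time: 6.45
tool_pos: [0.4685, -0.199, 0.044]
tool_rot: [-3.141, 0.005, -0.338]
contact_force: [-3.9, 1.3, -2.1]
opening: 0.044
t 6.5 pos [ 0.4685 -0.1989  0.0437] eul [-180.     0.3  -19.4] q [-0.55  0.56  1.8  -0.    0.78  1.36]
row [0.09 0.01 2.35] [-0.03  0.29  0.01] F [-4.1  2.1 -0.7] open 0.04337385045275145
```

View pics/s4.png

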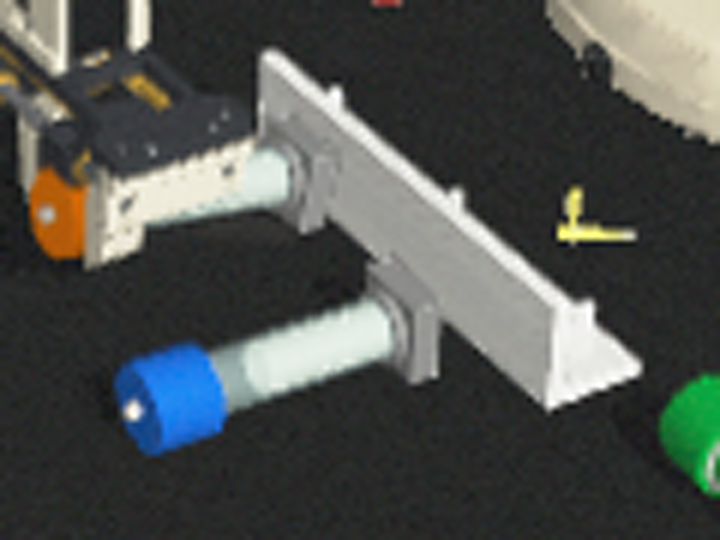

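```bash
python3 -m creep '[[[0.1,0,-1.05,0,0,0,-1],[0.27,0,-2.1,0,0,0,-1],[0.54,0,-3.1,0,0,0,-1],[0.9,0,-4.05,0,0,0,-1],[0.9,0,-4.05,0,0,0,-1]]]' 9
python3 - <<'E'
from h import *
import cv2
im=robot.read_camera('scene');cv2.imwrite('pics/s5.png',cv2.resize(im[180:270,300:420,::-1],None,fx=6,fy=6,interpolation=cv2.INTER_CUBIC))
E
python3 go.py 0.4692 -0.1993 0.0202 -19.4 0
```

```text
time: 7.0
tool_pos: [0.4777, -0.2023, 0.0862]
tool_rot: [-3.141, 0.004, -0.338]
contact_force: [-5.7, 1.3, 0.5]
opening: 0.0438
t 7.05 pos [ 0.4775 -0.2022  0.0857] eul [-180.     0.2  -19.4] q [-0.55  0.51  1.74 -0.    0.9   1.36]
row [-0.86  0.01  6.55] [-0.01  0.23  0.02] F [-5.3  1.6  0.5] open 0.04395597320823349
```

View pics/s5.png

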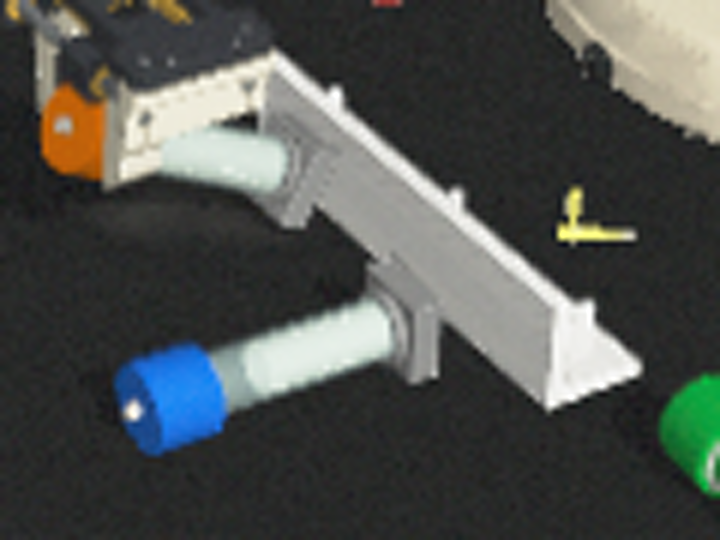

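```bash
python3 -m creep '[[[0.4,0,-0.74,0,0,0,-1],[0.94,0,-1.55,0,0,0,-1],[1.6,0,-2.28,0,0,0,-1],[2.34,0,-2.93,0,0,0,-1],[3.15,0,-3.49,0,0,0,-1],[3.15,0,-3.49,0,0,0,-1]]]' 9
python3 - <<'E'
from h import *
import cv2
im=robot.read_camera('scene');cv2.imwrite('pics/s6.png',cv2.resize(im[180:270,300:420,::-1],None,fx=6,fy=6,interpolation=cv2.INTER_CUBIC))
E
python3 go.py 0.4692 -0.1993 0.0202 -19.4 0
```

```text
time: 7.65
tool_pos: [0.509, -0.2134, 0.1214]
tool_rot: [3.141, 0.001, -0.338]
contact_force: [-0.4, 0.2, 0.2]
opening: 0.044
t 7.7 pos [ 0.5082 -0.2131  0.1209] eul [ 1.80e+02  1.00e-01 -1.94e+01] q [-0.54  0.51  1.61 -0.    1.02  1.37]
row [-4.120e+00 -1.000e-02  1.008e+01] [0.01 0.14 0.03] F [-1.3  0.8  2. ] open 0.043850411298696
```

View pics/s6.png

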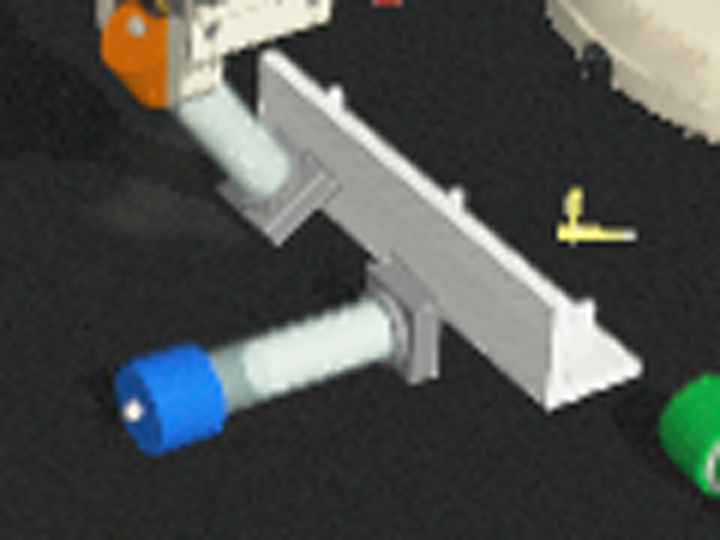

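```bash
python3 -m creep '[[[0.45,0,-0.2,0,0,0,-1],[0.9,0,-0.4,0,0,0,-1],[1.4,0,-0.6,0,0,0,-1],[1.83,0,-0.77,0,0,0,-1],[2.3,0,-0.9,0,0,0,-1],[2.83,0,-1.02,0,0,0,-1],[2.83,0,-1.02,0,0,0,-1]]]' 9
python3 - <<'E'
from h import *
import cv2
im=robot.read_camera('scene');cv2.imwrite('pics/s7.png',cv2.resize(im[170:260,300:420,::-1],None,fx=6,fy=6,interpolation=cv2.INTER_CUBIC))
E
python3 go.py 0.4692 -0.1993 0.0202 -19.4 0
```

```text
time: 8.4
tool_pos: [0.536, -0.2229, 0.1313]
tool_rot: [3.141, 0.001, -0.338]
contact_force: [-0.6, 0.3, 2.4]
opening: 0.0433
t 8.45 pos [ 0.5357 -0.2228  0.1312] eul [ 1.80e+02  1.00e-01 -1.94e+01] q [-0.53  0.55  1.52 -0.    1.08  1.38]
row [-7.04 -0.02 11.11] [0.02 0.05 0.03] F [-0.5 -0.7  2.4] open 0.043907810397766776
```

View pics/s7.png

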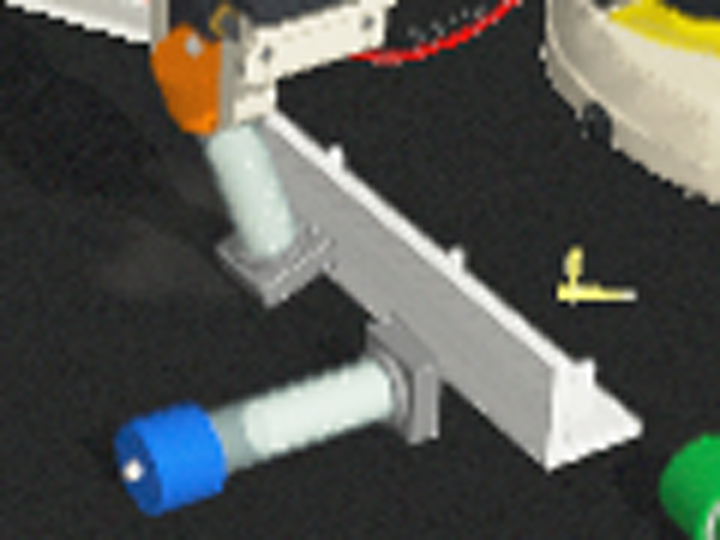

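```bash
python3 -m creep '[[[0.5,0,-0.1,0,0,0,-1],[0.96,0,-0.19,0,0,0,-1],[1.5,0,-0.24,0,0,0,-1],[2.06,0,-0.27,0,0,0,-1],[2.6,0,-0.26,0,0,0,-1],[3.2,0,-0.23,0,0,0,-1],[3.2,0,-0.23,0,0,0,-1]]]' 9
python3 - <<'E'
from h import *
import cv2
im=robot.read_camera('scene');cv2.imwrite('pics/s8.png',cv2.resize(im[170:260,300:420,::-1],None,fx=6,fy=6,interpolation=cv2.INTER_CUBIC))
E
python3 go.py 0.4692 -0.1993 0.0202 -19.4 0
```

```text
time: 9.15
tool_pos: [0.5669, -0.2338, 0.1336]
tool_rot: [3.141, -0.0, -0.338]
contact_force: [-0.4, 0.5, 1.3]
opening: 0.0437
t 9.2 pos [ 0.5666 -0.2337  0.1336] eul [180.   -0.  -19.4] q [-0.52  0.6   1.41 -0.    1.13  1.39]
row [-10.34  -0.02  11.34] [ 0.03 -0.02  0.03] F [0.5 0.3 0.2] open 0.0436238891844422
```

View pics/s8.png

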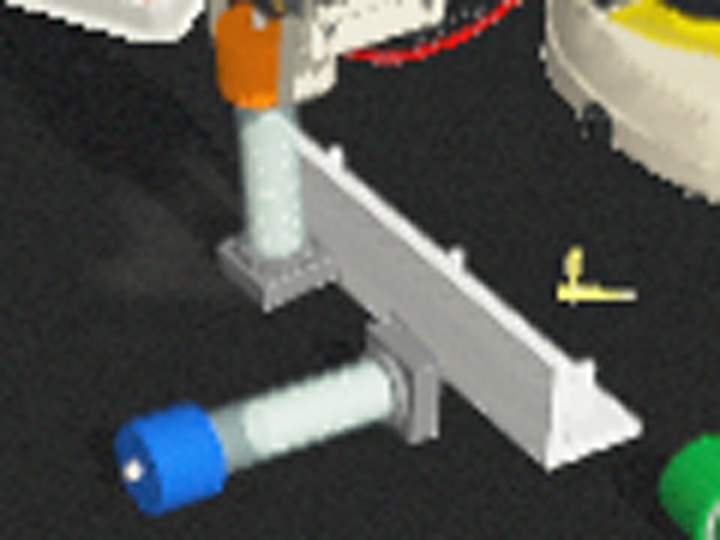

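```bash
python3 -m creep '[[[0.3,0,0.02,0,0,0,-1],[0.6,0,0.06,0,0,0,-1],[0.85,0,0.12,0,0,0,-1],[0.85,0,0.15,0,0,0,-1]]]' 9
python3 - <<'E'
from h import *
import cv2
im=robot.read_camera('scene');cv2.imwrite('pics/s9.png',cv2.resize(im[170:260,300:420,::-1],None,fx=6,fy=6,interpolation=cv2.INTER_CUBIC))
p=robot.camera_params('wrist');im=robot.read_camera('wrist');cv2.imwrite('pics/w9.png',im[:,:,::-1])
E
python3 go.py 0.4692 -0.1993 0.0202 -19.4 0
```

```text
time: 9.6
tool_pos: [0.5753, -0.2368, 0.1326]
tool_rot: [3.141, -0.002, -0.338]
contact_force: [0.6, 1.7, 5.4]
opening: 0.0435
t 9.7 pos [ 0.5752 -0.2368  0.1326] eul [ 1.80e+02 -1.00e-01 -1.94e+01] q [-0.51  0.61  1.39 -0.    1.14  1.4 ]
row [-11.27  -0.03  11.22] [ 0.04 -0.12  0.03] F [ 0.7 -0.1  5.1] open 0.043618666506751703
```

View pics/s9.png

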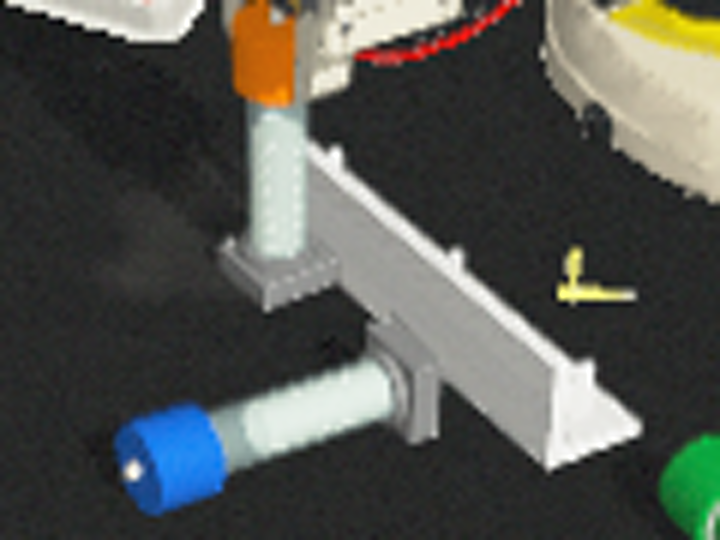

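View pics/w9.png

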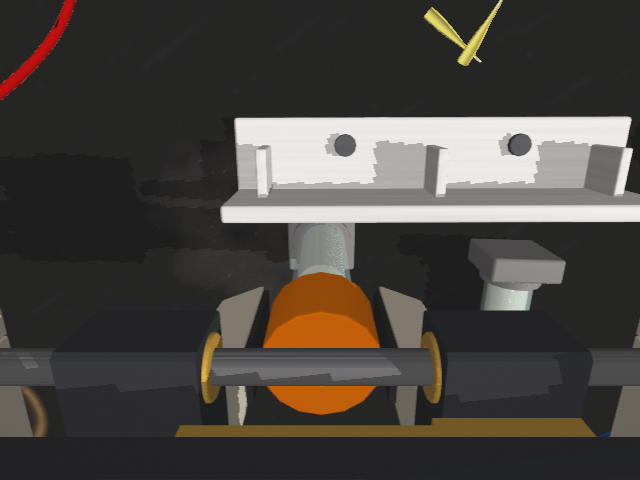

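Run:
```python
from h import *
im=None
s=lambda P:((proj('scene',P)-[300,170])*6).round(1)
n=np.array([.943,-.332,0]);
x,y=0.5752,-0.2368
for z in (.016,.06,.11,.133,.156): print(z,s([x,y,z]))
B=np.array([x,y,0]);t=np.array([.332,.943,0])
for a in(-1,1):
  for b in(-1,1): print('foot',a,b,s(B+.022*a*n+.022*b*t+[0,0,.016]),s(B+.022*a*n+.022*b*t))
for z in (.02,.06,.11): print('tube edges',s([x,y,z]+.015*np.array([.636,-.772,0])),s([x,y,z]-.015*np.array([.636,-.772,0])))
```

```text
0.016 [271.8 245. ]
0.06 [274.7 170.9]
0.11 [278.1  83.9]
0.133 [279.7  42.8]
0.156 [281.4   1. ]
foot -1 -1 [258.4 279.9] [257.4 306.4]
foot -1 1 [210.8 236. ] [210.1 262.3]
foot 1 -1 [333.2 254. ] [331.8 280.5]
foot 1 1 [284.8 211.1] [283.7 237.3]
tube edges [302.3 238.6] [241.8 238.1]
tube edges [305.3 171.1] [244.  170.6]
tube edges [309.3  84.1] [246.9  83.6]
```

Run:
```python
import cv2
im=cv2.imread('pics/s9.png')
cv2.imwrite('pics/s9z.png',cv2.resize(im[0:330,180:380],None,fx=2.5,fy=1.8,interpolation=cv2.INTER_CUBIC))
for y in (120,150,180,210,235):
    print(y,im[y,228:330:6].mean(1).astype(int))
```

```text
120 [ 41  40  31  66 104 144 199 218 218 210 195 182 162 105  49  38  40]
150 [ 43  41  32  63 138 181 208 222 219 217 217 227 218 217 232 203 122]
180 [ 41  43  36  53 130 186 200 209 216 219 218 217 209 172 153 156 149]
210 [ 37  42  37  58 131 181 207 220 218 218 217 226 215 174 155 158 159]
235 [ 70  56  59  89 138 180 199 214 217 222 220 218 200 157 143 151 156]
```

View pics/s9z.png

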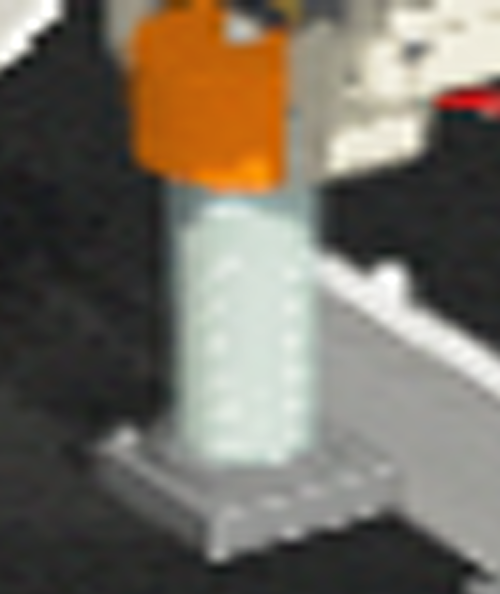

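```bash
python3 -m creep '[[[0.2,0,0,0,0,0,-1],[0.4,0,0,0,0,0,-1],[0.4,0,0,0,0,0,-1]]]' 9
python3 - <<'E'
from h import *
import cv2
im=robot.read_camera('scene')[:,:,::-1];cv2.imwrite('pics/s10.png',cv2.resize(im[170:225,330:363],None,fx=15,fy=10.8,interpolation=cv2.INTER_CUBIC))
im=cv2.resize(im[170:260,300:420],None,fx=6,fy=6,interpolation=cv2.INTER_CUBIC)
for y in (120,150,180,210,235):
    r=im[y,228:300].mean(1); i=np.argmax(r>110); print(y,228+i, 228+np.interp(110,r[i-1:i+1],[i-1,i]))
E
python3 go.py 0.4692 -0.1993 0.0202 -19.4 0
```

```text
time: 10.0
tool_pos: [0.579, -0.2381, 0.1322]
tool_rot: [3.141, -0.001, -0.338]
contact_force: [-0.5, 0.5, 0.2]
opening: 0.0437
120 256 255.4848484848485
150 254 253.95
180 254 253.6578947368421
210 253 252.35897435897436
235 250 249.625
t 10.05 pos [ 0.5789 -0.2381  0.1322] eul [ 1.80e+02 -1.00e-01 -1.94e+01] q [-0.51  0.62  1.38 -0.    1.15  1.4 ]
row [-11.65  -0.02  11.18] [ 0.03 -0.08  0.03] F [-0.5 -0.2 -1.1] open 0.04387055811935573
```

View pics/s10.png

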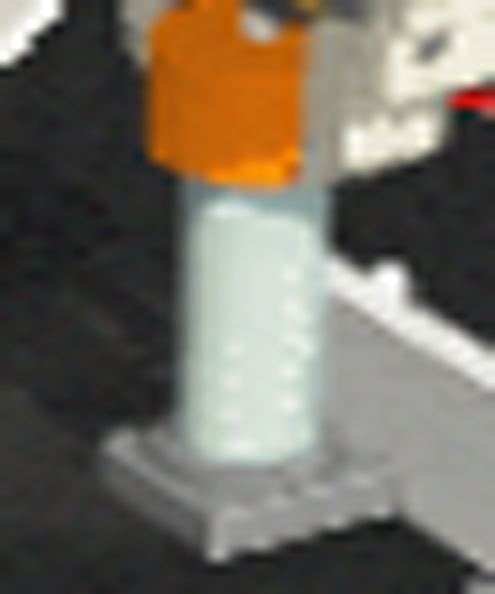

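```bash
python3 -m creep '[[[0,0,0,0,0,0,-0.6],[0,0,0,0,0,0,0],[0,0,0,0,0,0,0.3],[0,0,0,0,0,0,0.3],[0,0,0,0,0,0,0.3]]]' 9
python3 - <<'E'
from h import *
import cv2
im=robot.read_camera('scene')[:,:,::-1];cv2.imwrite('pics/s11.png',cv2.resize(im[160:225,325:363],None,fx=13,fy=9,interpolation=cv2.INTER_CUBIC))
im=robot.read_camera('wrist')[:,:,::-1];cv2.imwrite('pics/w11.png',im)
E
python3 go.py 0.4692 -0.1993 0.0202 -19.4 0
```

```text
time: 10.55
tool_pos: [0.5789, -0.238, 0.1322]
tool_rot: [3.141, -0.001, -0.338]
contact_force: [0.3, 0.3, -0.1]
opening: 0.0591
t 10.65 pos [ 0.5789 -0.2381  0.1322] eul [ 1.80e+02 -1.00e-01 -1.94e+01] q [-0.51  0.62  1.38 -0.    1.14  1.4 ]
row [-11.65  -0.02  11.18] [ 0.03 -0.08  0.03] F [0.6 0.5 0.3] open 0.05943423794702505
```

View pics/s11.png

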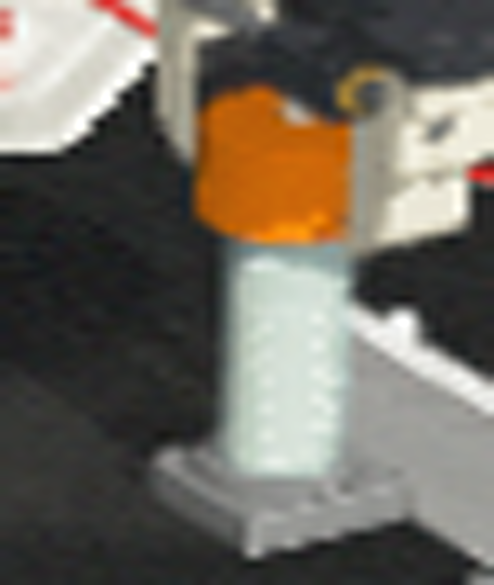

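View pics/w11.png

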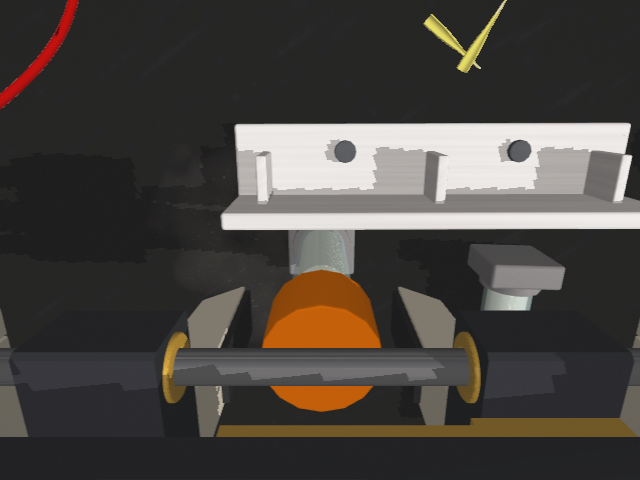

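```bash
python3 -m creep '[[[0,0,0,0,0,0,1],[0,0,0,0,0,0,1],[0,0,0,0,0,0,1],[0,0,-2,0,0,0,1],[0,0,-5,0,0,0,1],[0,0,-9,0,0,0,1],[0,0,-13,0,0,0,1],[-4,0,-15,0,0,0,1]]]'
python3 -m creep '[[[-8,0,0,0,0,0,1],[-10,0,0,0,0,0,1],[-10,0,0,0,0,0,1],[-10,0,0,0,0,0,1]]]'
python3 - <<'E'
from h import *
import cv2,pickle
im=robot.read_camera('scene')[:,:,::-1];cv2.imwrite('pics/s12.png',cv2.resize(im[165:265,300:420],None,fx=6,fy=6,interpolation=cv2.INTER_CUBIC))
im=robot.read_camera('top')[:,:,::-1];cv2.imwrite('pics/t12.png',cv2.resize(im[140:240,260:380],None,fx=6,fy=6,interpolation=cv2.INTER_CUBIC))
p=robot.camera_params('wrist');pickle.dump(p,open('w12.pkl','wb'))
im=robot.read_camera('wrist')[:,:,::-1];cv2.imwrite('pics/w12.png',im)
E
```

```text
time: 11.45
tool_pos: [0.5442, -0.2264, 0.2853]
tool_rot: [3.14, -0.009, -0.338]
contact_force: [-0.8, -1.1, 1.4]
opening: 0.0921
time: 11.85
tool_pos: [0.4496, -0.1932, 0.2852]
tool_rot: [3.139, -0.011, -0.338]
contact_force: [0.1, -0.7, -0.8]
opening: 0.0918
```

View pics/s12.png

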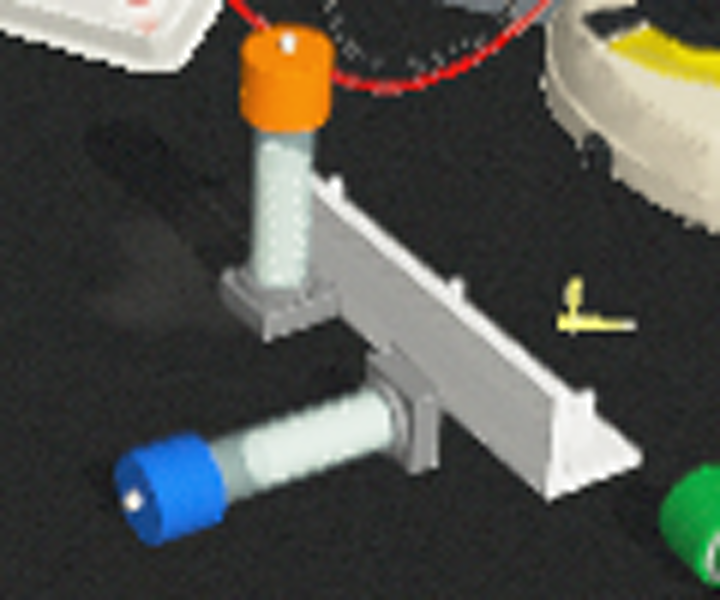

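View pics/t12.png

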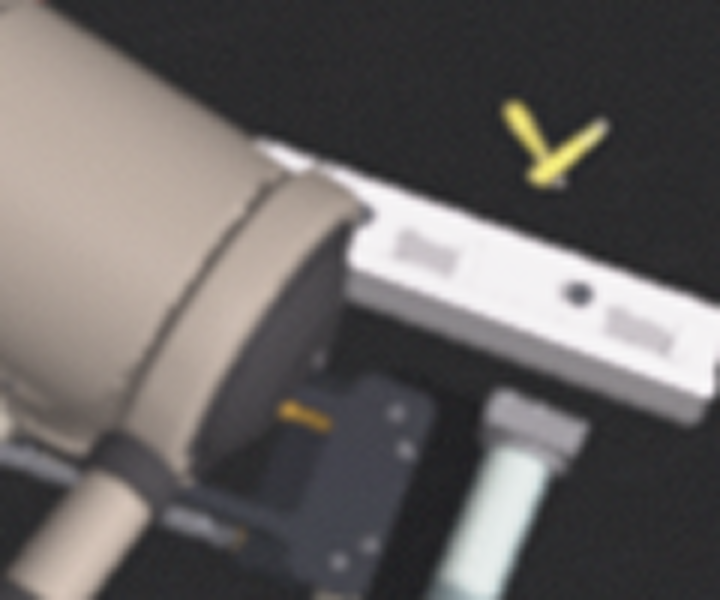

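View pics/w12.png

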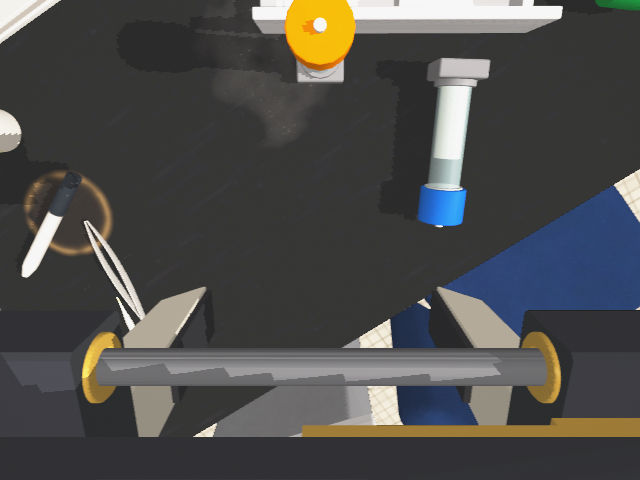

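Run:
```python
from h import *
import cv2,pickle
p=pickle.load(open('w12.pkl','rb'))
im=cv2.imread('pics/w12.png');cv2.imwrite('pics/w12z.png',cv2.resize(im[0:110,240:400],None,fx=5,fy=5,interpolation=cv2.INTER_CUBIC))
c=ray('wrist',(320,25),.156,p);print('nozzle',c)
for u,v in [(262,32),(500,33),(298,81),(343,81)]: print(u,v,ray('wrist',(u,v),0,p).round(4))
```

```text
nozzle [ 0.57576954 -0.23616641  0.156     ]
262 32 [ 0.6164 -0.1922  0.    ]
500 33 [ 0.5409 -0.404   0.    ]
298 81 [ 0.5645 -0.2092  0.    ]
343 81 [ 0.55   -0.2505  0.    ]
```

View pics/w12z.png

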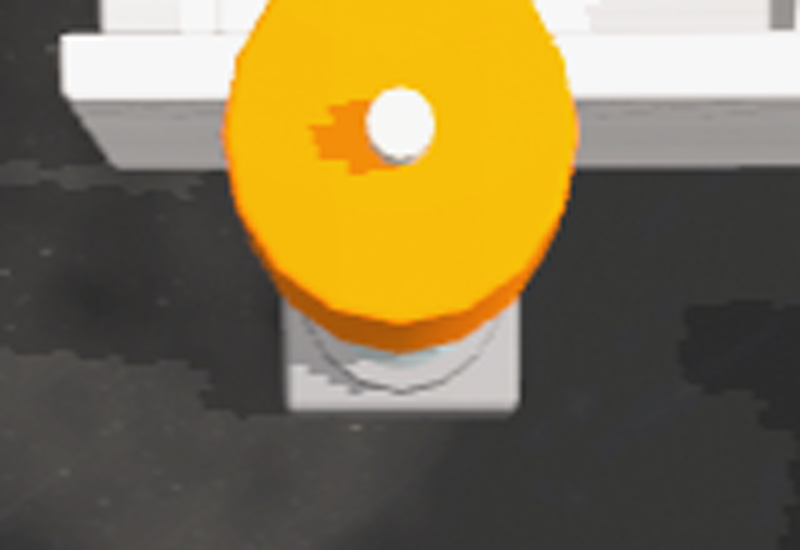

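Run:
```python
from h import *
import cv2
a=cv2.imread('pics/scene0.png').astype(int);b=robot.read_camera('scene')[:,:,::-1].astype(int)
d=abs(a-b)[238:260,318:365].mean();print('blue region diff',d)
s=robot.observe();print(s['time'],s['contact_force'],s['opening'],robot.hand_in())
```

```text
blue region diff 3.1134751773049647
the job is handed in; nothing more can be done
12.05 [ 0.18961887  0.65042858 -0.47168494] 0.09185499022704537 None
```

I stood the orange-capped column up against the stop, released it and handed the job in at about 12 s of the 42 s allowed.

I gripped it lightly across the cap (9–12 N) and turned it about 3° square to the stop. Then I pushed the foot against the face while it still lay, to a contact force of about 11 N. From there I raised the cap along an arc with the foot down on the bench, opened the jaws, lifted straight up and backed away.

**Upright:** it stands free on its foot, and the tube edge ran parallel to the projected vertical to within about 1°.

**Against the stop:** the foot's front edge measures about 43 mm from the face. With the 44 mm foot in contact this should read 44 mm, so the gap is about zero, within the 2 mm calibration. The foot is square to the stop to within about 0.5°.

**Blue column:** the scene camera shows no visible change in it from the first picture.

**Robot:** the tool was clear of everything, contact force was about zero and the gripper was fully open.

**Correction on the way:** after the first approach to upright the column still leaned about 2.5° away from the stop. I moved the cap another 4 mm toward the stop before letting go.

**Checks that disagreed:** my position estimates from the different cameras differed by up to about 5 mm. I relied on contact force and the pictures for the final alignment.

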